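Trace an ogee furniture pattern into the recorder

ROBOT

A 6-joint arm with a two-finger parallel gripper is mounted at the origin on the work surface. World frame = base frame: x ahead of the robot, y to its left, z up, the work surface at z = 0. Lengths are in mm, angles in rad, forces in N, time in s.
With the tool pointing down it reaches from about 400 to 925 mm from the base axis. Payload 12.5 kg.
Tool frame: the origin (TCP) lies midway between the tips of the shut fingers; the grasp point (between the pads) lies 19 mm behind it; z points along the fingers, y is the direction in which the jaws open and shut (so a half turn about z gives the same grasp; the last joint's range is limited). The gripper opens to 95 mm and grips with 3 to 60 N. Pads are 20 mm wide; open, the fingers measure 119 mm over their backs; the gripper's body (75 mm by 180 mm) begins 59 mm behind the grasp point.
Start: joints at [1.016, 0.491, 1.559, -0, 1.092, -0.106], TCP at [271.165, 563.131, 214.661] pointing down, gripper open.
Joint ranges: [-3.1, 3.1], [-0.84, 2.19], [0.05, 2.79], [-1.13, 4.28], [0.06, 2.93], [-2.69, 2.69]. Speed limits (rad/s): [2.22, 2.22, 2.79, 3.14, 3.14, 3.14].

INTERFACE

Orientations are given as [roll, pitch, yaw] about the fixed x, y, z axes, in that order (R = Rz(yaw) Ry(pitch) Rx(roll)).
In Python, from cell import env gives the robot as it stands.
- The arm moves only by the tool servo_tool, never from a script. Its argument "plan" is a list of rows, each a list of 7 numbers: the shift along the tool's x, y, z in m, then the turn, a rotation vector about the tool's x, y, z in degrees, then the opening in per cent of the stroke, from 0 (shut) to 100 (fully open). In form: [[dx, dy, dz, wx, wy, wz, jaw], ...]. A call has 1 to 8 rows; each row shifts and turns the pose as measured when the row begins, along the tool's axes as they then stand; what a row does not reach is not made up. A row lasts 1/12 s, in which the tool goes at most 41.7 mm and 7.16 degrees, less where a joint would pass 70% of its speed; a pose out of reach is approached as far as the arm can. A call is refused whole if a number of a shift passes 0.0417 or a number of a turn 7.16, either way. A call with a gripper value outside its range is refused whole. The fingers move at their own pace and stop on an object; the grip force is fixed at half the most. Time passes only in rows, so rows that do not move let the fingers close. It gives the time, the measured TCP pose, the force and the opening at its end, in the units of the state.
- env.state(): the state, without advancing time (a new reading comes with each control period).
- env.read_camera(name): name is "scene" or "top" or "wrist"; returns a dict with "img" (384x512x3 uint8, blue, green, red), "intrinsics" (3x3 intrinsics, pixels), "k1" (the pictures are not rectified: a ray, as slopes to the right and down, at radius r is drawn at 1 + k1 r^2 times it, then the intrinsics apply), "R" (3x3) and "t" (3): a world point X has camera coordinates R X + t. Camera axes: x right, y down, z forward; pixel columns grow to the right and rows downward; lengths in mm; the calibration is good to about 2 mm. A picture is of the moment at which its call begins. There is no depth.
- env.job_done(): hands the job in, once; it reports no verdict.
The state is a dict: "t": time; "joints": joint angles; "qvel": joint speeds; "tau": joint torques, N m; "eef_pos": TCP position; "tcp_rot": TCP orientation; "ft_force": force on the tool from outside, world axes, zero at the start; "moment": the same for the moment, N m; "opening": opening from 0.0 (shut) to 1.0 (fully open).
Only numpy, scipy, OpenCV 4.12 (cv2) and the standard library are available. Lean on these libraries where they do the work, as an engineer would, in place of code of your own. Each camera call takes 0.05 s, during which the arm holds its last target. There are 200 camera calls.

TASK

Record the curved edge of the plywood pattern: throw the recorder's lever over, away from the robot, to start it, then push the tracer's stylus against the flat at the end of the pattern where the carriage is parked and follow the edge to the flat at the other end, keeping the sprung stylus lightly pressed on the edge all the way, neither coming off nor pushed to the bottom of its spring travel. There, let the stylus spring back and leave the carriage at that end, then throw the lever back to stop the recorder. Leave the clay pot and the brass weight on the pattern where they stand.

Things in the scene. Friction and masses are not known exactly. Their poses are not given: they have to be found in the camera images.
- tracer: Profile tracer, fixed: grey base plate 290 (x) x 420 (y) x 20 mm; origin on the table, 5 mm nearer than the plate's middle. +x points away from the robot, +y left along the guide rail at x -105 mm, with 75 mm high end posts at y +-190 mm. A carriage runs on the rail along y; in it a cross bar (22 mm wide, top 83 mm up) slides along x, with a finger socket on top and the stylus at its far end.
- socket (a point): Middle of the square black finger socket on the cross bar: an open-topped box 56 x 56 mm outside, 48 x 48 mm inside, inner floor 87 mm and rim 115 mm above the table, square to the tracer's axes; this point is on its axis, 102 mm above the table. Fingertips put in it push the carriage along tracer y and the bar along x (it may be pinched from outside too). At tracer x -55 mm when retracted.
- carriage (a joint): Travel of the carriage along the rail in m: 0 at the right-hand end (as the robot sees it, tracer y -130 mm) to 0.26 at the left-hand end (+y). About 2 N of friction; it stays where it is left. Parked at the start at 0 to 0.03.
- cross (a joint): Travel of the cross bar towards tracer +x in m: 0 retracted to 0.09. A return spring (1.5 N rising to 2.5 N) always draws it back to 0 when let go.
- stylus (a joint): How far the sprung stylus is pressed back into the bar's end (towards tracer -x), in m: 0 free to 0.014 at the bottom of its travel. The spring gives 1.4 N at 0 and 0.35 N more per mm. More than 0 means that the stylus presses on the pattern; about 0.007 is a good working press.
- stylus_tip (a point): Point on the axis of the stylus, an upright steel pin 8 mm in diameter, at 29 mm above the table, half-way up the pattern's edge. With the stylus free it lies 65 mm from the socket's axis towards tracer +x (same y), less when pressed in. Retracted it is at tracer x +10 mm.
- pattern: Plywood pattern fixed on the tracer's base: y -100 to +100 mm, 18 mm thick, top 38 mm above the table, back at x +85 mm; origin at its underside, mid-length of the traced edge, which faces -x. Yaw within 0.1 rad of the tracer's. Edge: x = 0 (flat) for 25 mm at each end; between, x = 20 mm * sin(2 pi u) * sin(pi u), u = (y + 75 mm)/150 mm: a hollow, then a hump. Stylus axis: 4 mm outside it.
- edge_start (a point): On the traced edge, middle of the right-hand flat (pattern y -87.5 mm), 29 mm above the table; tracing starts here.
- edge_hollow (a point): On the traced edge, in the hollow (pattern x +15.4, y -31 mm).
- edge_hump (a point): On the traced edge, on the hump (pattern x -15.4, y +31 mm).
- edge_end (a point): On the traced edge, middle of the left-hand flat (pattern y +87.5 mm); tracing ends here.
- recorder: Grey recorder box, fixed, 110 (x) x 90 (y) x 50 mm, on the table at the left or the right of the tracer; origin under its middle, +x points away from the robot. On its top stands a 70 x 50 x 25 mm black block with the switch lever; the lever's hinge is along y, above the box's middle, 72 mm above the table.
- switch (a joint): Lever angle in rad: 0 leaning towards the recorder's -x (off, as at the start), 1.0 leaning to its +x (on); upright at 0.5. Stays where it is left; about 1 N at its ball moves it.
- switch_tip (a point): Centre of the lever's black ball, 26 mm in diameter, 75 mm from the hinge along a 10 mm thick rod; 138 mm above the table at either end, 36 mm from the box's middle in recorder x.
- clay_pot_mid (a point): Terracotta pot, 100 mm wide, 85 mm high, beside the tracer; this point is its middle. Bystander: leave alone.
- brass_weight_center (a point): Brass weight 34 mm wide, 24 mm high, standing on the pattern's top; this point is its middle. Bystander: leave alone.
Things that resemble listed ones, but are neither listed nor needed, are in the scene too. Leave any green look-alike of the recorder alone.

How it is judged:
By the outcome, as a careful person would: the job done as asked, in the order asked, and still so for the second after the job is handed in, with the robot touching nothing.
It also fails if it takes over 72 s, if anything falls off the work surface, if the arm or the gripper's body presses on something with over 40 N, if the wrist force passes 120 N, or if a joint passes its speed limit or range.

## Working session

There is one attempt and no reset: what is moved stays moved. The work goes in short steps, Python scripts to look and compute and a tool call to move; the robot and the scene stay as the last step left them, time stands still between calls to the robot, and variables do not carry over. Pictures are saved under pics/ and viewed, about 8 in all and at most 12, crops included, and the job is handed in when it is done.

Besides the shell and the picture viewer there is one more tool, called after ">>>" as a command line: name --pt "numbers of a row" for each row, then --argument value for the rest. servo_tool: Moves the arm, as the interface text tells. Its arguments: {"type":"object","properties":{"plan":{"type":"array","items":{"type":"array","items":{"type":"number"}}}},"required":["plan"]}

```bash
ls; mkdir -p pics
python3 - <<'E'
from cell import env
import cv2, numpy as np
for n in ["scene","top"]:
    c=env.read_camera(n); cv2.imwrite(f"pics/{n}0.png",c["img"]); print(n,c["intrinsics"],c["k1"],c["R"],c["t"])
s=env.state(); print(s)
E
```

```text
pics
scene [[390.31124611   0.         255.63378003]
 [  0.         390.31124611 192.58718965]
 [  0.           0.           1.        ]] -0.05360299866328567 [[ 0.62709086  0.77878633  0.01577682]
 [ 0.44514639 -0.34167084 -0.82771114]
 [-0.63921964  0.52607309 -0.56093258]] [-428.17306288 -143.50461576 1604.85297808]
top [[446.27244613   0.         259.64501185]
 [  0.         446.27244613 190.96449747]
 [  0.           0.           1.        ]] -0.16227553173189502 [[-0.01970146 -0.99957406  0.0215301 ]
 [-0.98323766  0.0154664  -0.1816714 ]
 [ 0.18126103 -0.0247484  -0.98312357]] [  78.30914709  577.62114396 1356.7226202 ]
{'t': 0.1, 'joints': array([ 1.01637564e+00,  4.91516612e-01,  1.55938505e+00, -1.16514170e-05,
        1.09169385e+00, -1.05595518e-01]), 'qvel': array([-0.00040375, -0.00190636, -0.0023929 , -0.00072003,  0.0030351 ,
       -0.00020873]), 'tau': array([ 1.92619955e-03, -6.13627410e+01, -2.58600533e+01,  6.93244231e-02,
        4.70216037e-02, -4.57118119e-05]), 'eef_pos': array([271.05973502, 562.92753797, 214.11060641]), 'tcp_rot': array([-3.14059430e+00, -9.54234589e-05,  2.69277281e+00]), 'ft_force': array([-0.30286588,  0.35581232,  0.04030843]), 'moment': array([ 0.01379479, -0.0010878 , -0.03477875]), 'opening': 0.9996850777386821}
```

View pics/top0.png

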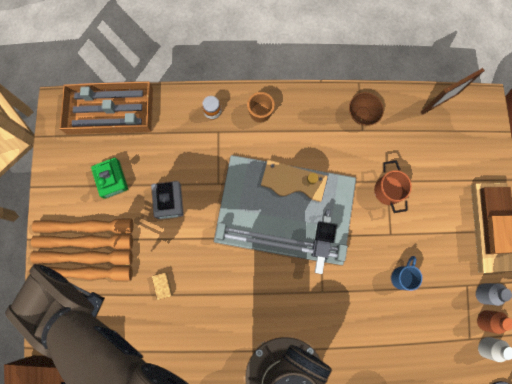

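View pics/scene0.png

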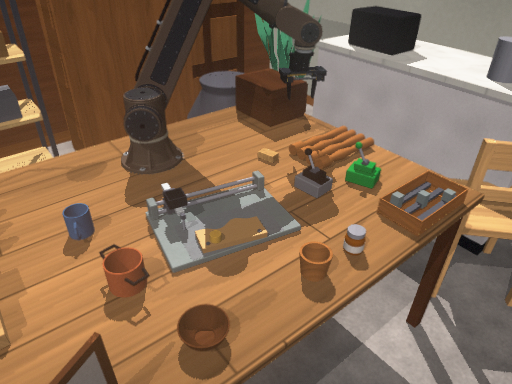

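The top view shows the tracer at about (287,210), with its socket at (326,232) and the carriage parked at the right. The grey recorder is at (168,200). The pattern is at (293,182), with the brass weight at (313,179).
Look-alikes: the green recorder at (110,178) is not wanted. For the clay pot, the candidates are (261,105), (396,187) and the bowl at (367,107), all to be left alone. I choose the grey recorder and will check it in a close crop.

```bash
cat > h.py <<'E'
import cv2, numpy as np
from cell import env
def ray(c,uv):
    K=c["intrinsics"];p=np.array([(uv[0]-K[0,2])/K[0,0],(uv[1]-K[1,2])/K[1,1]])
    q=cv2.undistortPoints(np.array([[uv]],float),K,np.array([c["k1"],0,0,0,0.]))[0,0]
    d=c["R"].T@np.array([q[0],q[1],1]); return -c["R"].T@c["t"],d
def onz(c,uv,z):
    o,d=ray(c,uv); return o+d*(z-o[2])/d[2]
def proj(c,X):
    return cv2.projectPoints(np.array(X,float).reshape(-1,1,3),cv2.Rodrigues(c["R"])[0],c["t"],c["intrinsics"],np.array([c["k1"],0,0,0,0.]))[0][:,0]
E
python3 - <<'E'
from h import *
c=env.read_camera("top"); im=c["img"]
cv2.imwrite("pics/crop1.png",cv2.resize(im[145:280,145:365],None,fx=3.6,fy=3.6,interpolation=cv2.INTER_CUBIC))
hsv=cv2.cvtColor(im,cv2.COLOR_BGR2HSV)
for u,v in [(250,205),(290,215),(290,180),(313,179),(326,228),(168,200),(200,205)]: print((u,v),hsv[v,u])
E
```

```text
(250, 205) [ 95  14 107]
(290, 215) [ 90  12 107]
(290, 180) [ 17 129 158]
(313, 179) [ 20 173 175]
(326, 228) [130  21  36]
(168, 200) [144  27  47]
(200, 205) [ 16 134 129]
```

View pics/crop1.png

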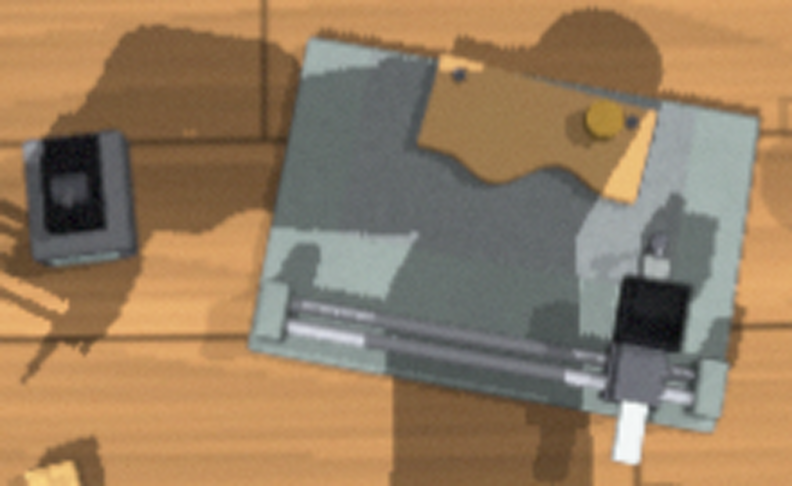

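The crop confirms the grey recorder: box at (80,198) in the crop, with its black block at (72,185). Plate corners are at (312,37), (760,115), (715,432) and (249,350). The pattern's front corners are at (417,145) and (633,203), and the socket is at (652,313).

Run:
```python
from h import *
c=env.read_camera("top"); s=env.read_camera("scene")
im=cv2.resize(s["img"][120:285,130:380],None,fx=3.2,fy=3.2,interpolation=cv2.INTER_CUBIC); cv2.imwrite("pics/crop2.png",im)
f=lambda p,z: onz(c,(p[0]/3.6+145-.36,p[1]/3.6+145-.36),z)
P=[f(p,20)[:2] for p in [(312,37),(760,115),(715,432),(249,350)]]
TL,TR,BR,BL=P; print(np.round(P,1))
print("sizes",[np.linalg.norm(a-b) for a,b in [(TL,TR),(BL,BR),(TL,BL),(TR,BR)]])
# similarity fit (rigid) of plate: local x +-145(+5), y+-210
L=np.array([[150,210],[150,-210],[-140,-210],[-140,210]],float)
def rigid(L,W):
    W=np.array(W);l=L-L.mean(0);w=W-W.mean(0)
    th=np.arctan2((l[:,0]*w[:,1]-l[:,1]*w[:,0]).sum(),(l*w).sum())
    R=np.array([[np.cos(th),-np.sin(th)],[np.sin(th),np.cos(th)]]);t=W.mean(0)-R@L.mean(0)
    print("res",np.round(W-(L@R.T+t),1).tolist());return th,R,t
th,R,t=rigid(L,P);print("tracer",th,t)
Q=[f(p,38)[:2] for p in [(417,145),(440,55),(633,203),(660,105)]]
print("pat local",np.round((np.array(Q)-t)@R,1))
sk=f((652,315),115)[:2];print("socket",sk,(sk-t)@R)
st=f((656,250),45)[:2];print("stylus",(st-t)@R)
rb=[f(p,50)[:2] for p in [(25,143),(122,131),(136,252),(38,262)]]
print("rec corners",np.round(rb,1));thr,Rr,tr=rigid(np.array([[55,45],[55,-45],[-55,-45],[-55,45]],float),rb);print("rec",thr,tr)
print("ball",f((72,190),138))
```

```text
[[ 706.5  157.8]
 [ 628.  -250. ]
 [ 342.5 -193.9]
 [ 423.2  215.7]]
sizes [np.float64(415.3230168016212), np.float64(417.4364870261632), np.float64(289.18932322118184), np.float64(290.90315585914516)]
res [[-1.3, -2.7], [1.2, 1.6], [0.3, 1.8], [-0.1, -0.7]]
tracer -0.1941108497922938 [520.13552302 -16.61007408]
pat local [[  63.8   95.4]
 [ 148.7   89.3]
 [  46.2 -102.4]
 [ 138.8 -113.3]]
socket [ 439.15918851 -125.38036965] [ -58.4744093  -122.34740457]
stylus [   7.12060003 -127.92184188]
rec corners [[606.1 411.7]
 [615.5 325.3]
 [507.6 311.7]
 [500.  397.8]]
res [[-0.6, -1.0], [-1.7, 2.0], [-0.3, 1.1], [2.5, -2.1]]
rec 0.11624888561753835 [557.2912129  361.62771163]
ball [548.0704965  351.98148751 138.        ]
```

View pics/crop2.png

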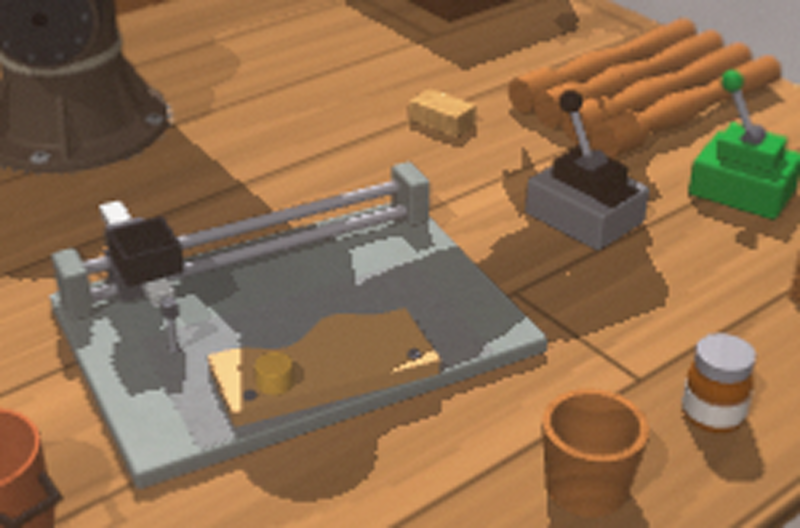

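The scene crop shows the black ball of the grey recorder's lever at (571,101), leaning towards the robot (off). The socket is at (145,250) and the brass weight at (273,372).

```bash
cat >> h.py <<'E'
from scipy.spatial.transform import Rotation as Ro
def st():
    s=env.state(); print("t",round(s["t"],2),"p",np.round(s["eef_pos"],1),"rpy",np.round(s["tcp_rot"],3),"F",np.round(s["ft_force"],2),"op",round(s["opening"],3)); return s
def to(X):
    s=st(); R=Ro.from_euler("xyz",s["tcp_rot"]).as_matrix(); print("tool shift",np.round(R.T@(np.array(X)-s["eef_pos"]),1))
def sc(p): return (p[0]/3.2+130-.34,p[1]/3.2+120-.34)
E
python3 - <<'E'
from h import *
s=env.read_camera("scene")
print("ball scene z138",onz(s,sc((571,101)),138)); print("socket rim ctr",onz(s,sc((146,234)),115))
print("pat corners z38",[np.round(onz(s,sc(p),38),1) for p in [(208,352),(405,310),(240,415),(438,362)]])
print("weight top c", onz(s,sc((273,359)),62), onz(env.read_camera("top"),(604/3.6+144.64,117/3.6+144.64),62))
E
```

```text
ball scene z138 [527.05824774 361.26382758 138.        ]
socket rim ctr [ 442.08813925 -124.39781294  115.        ]
pat corners z38 [array([ 546.3, -125.6,   38. ]), array([609. ,  61.1,  38. ]), array([ 637.9, -149. ,   38. ]), array([689.3,  35.7,  38. ])]
weight top c [616.45952674 -98.40231534  62.        ] [618.98868588 -99.78839104  62.        ]
```

>>> servo_tool --pt "0 0 0 0 0 -7 0" --pt "0 0 0 0 0 -7 0" --pt "0 0 0 0 0 -2 0" --pt "0 0 0 0 0 0 0"

```text
t: 0.68
eef_pos: [271.1, 563.0, 214.3]
tcp_rot: [-3.141, -0.0, 2.984]
ft_force: [-0.3, -0.3, -0.5]
opening: 0.775
```

>>> servo_tool --pt "-0.028 -0.024 0 0 0 0 0" --pt "-0.028 -0.024 0 0 0 0 0" --pt "-0.028 -0.024 0 0 0 0 0" --pt "-0.028 -0.024 0 0 0 0 0" --pt "-0.028 -0.024 0 0 0 0 0" --pt "-0.028 -0.024 0 0 0 0 0" --pt "-0.028 -0.024 0 0 0 0 0" --pt "0 0 0 0 0 0 0"

```text
t: 1.35
eef_pos: [442.6, 359.2, 213.8]
tcp_rot: [3.141, 0.001, 2.977]
ft_force: [0.0, -0.4, -0.6]
opening: 0.212
```

Run:
```python
from h import *
to([460,350,131]); c=env.read_camera("wrist"); cv2.imwrite("pics/w1.png",c["img"]); print(proj(c,[[524,359,138],[460,350,131]]))
```

```text
t 1.35 p [442.6 359.2 213.8] rpy [3.141e+00 1.000e-03 2.977e+00] F [ 0.   -0.36 -0.62] op 0.212
tool shift [-18.6  -6.3  82.8]
[[278.2384119  293.88659363]
 [254.56042294 221.43530396]]
```

View pics/w1.png

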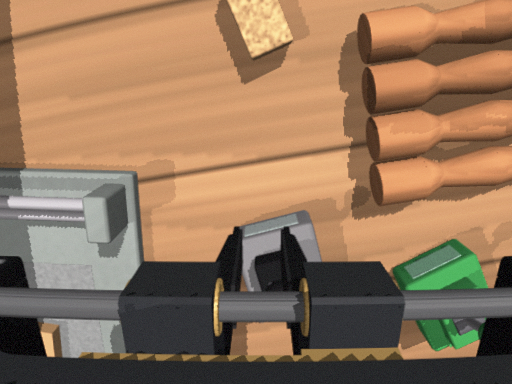

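The wrist view shows the grey recorder right under the fingers, at (280,255). The green look-alike at (440,290) is well clear. I'm going down behind the ball.

>>> servo_tool --pt "-0.004 -0.003 0.025 0 0 0 0" --pt "-0.004 -0.003 0.025 0 0 0 0" --pt "-0.003 -0.002 0.025 0 0 0 0" --pt "0 0 0.008 0 0 0 0" --pt "0 0 0 0 0 0 0"

```text
t: 1.82
eef_pos: [450.9, 353.1, 130.1]
tcp_rot: [3.137, 0.003, 2.969]
ft_force: [0.6, -0.4, 0.2]
opening: 0.002
```

Run:
```python
from h import *
to([575,365,131])
```

```text
t 1.82 p [450.9 353.1 130.1] rpy [3.137e+00 3.000e-03 2.969e+00] F [ 0.62 -0.41  0.18] op 0.002
tool shift [-120.3   33.    -0.4]
```

>>> servo_tool --pt "-0.015 0.004 0 0 0 0 0" --pt "-0.015 0.004 0 0 0 0 0" --pt "-0.015 0.004 0 0 0 0 0" --pt "-0.015 0.004 0 0 0 0 0" --pt "-0.014 0.004 0 0 0 0 0" --pt "-0.014 0.004 0 0 0 0 0" --pt "-0.013 0.004 0 0 0 0 0" --pt "-0.01 0.003 0 0 0 0 0"

```text
t: 2.48
eef_pos: [564.5, 373.0, 140.5]
tcp_rot: [3.134, 0.003, 2.972]
ft_force: [-0.6, -0.6, -1.8]
opening: 0.004
```

>>> servo_tool --pt "-0.004 0.001 0 0 0 0 0" --pt "-0.004 0.001 0 0 0 0 0"

```text
t: 2.65
eef_pos: [573.2, 375.4, 142.7]
tcp_rot: [3.133, 0.004, 2.972]
ft_force: [-1.1, -0.9, 0.8]
opening: 0.005
```

Run:
```python
from h import *
to([575,365,131]); s=env.read_camera("scene"); cv2.imwrite("pics/s3.png",cv2.resize(s["img"][100:220,260:400],None,fx=4,fy=4,interpolation=cv2.INTER_CUBIC)); print((proj(s,[[595.5,367,138],[524,359,138]])-[260,100])*4)
```

```text
t 2.65 p [573.2 375.4 142.7] rpy [3.133 0.004 2.972] F [-1.12 -0.86  0.76] op 0.005
tool shift [ -3.5 -10.   11.6]
[[253.77239951 233.08861906]
 [188.12750397 204.31229821]]
```

View pics/s3.png

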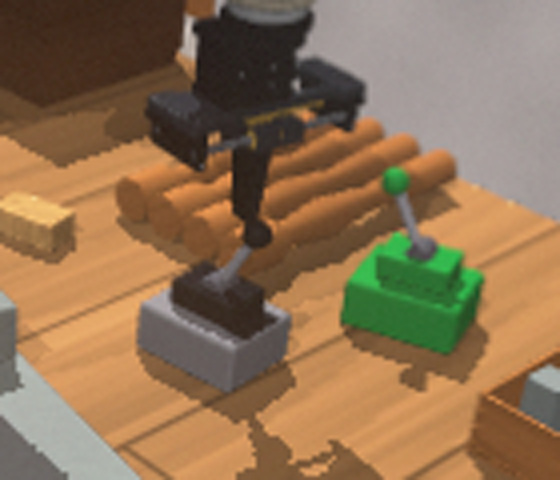

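The lever is over: the ball is at (257,233) and the predicted on position is (254,233). I'll push a little more until the stop is felt.

>>> servo_tool --pt "-0.005 -0.003 0.005 0 0 0 0" --pt "-0.006 -0.001 0.004 0 0 0 0"

```text
t: 2.87
eef_pos: [577.6, 373.9, 139.9]
tcp_rot: [3.128, -0.004, 2.973]
ft_force: [-54.4, 3.8, 56.6]
opening: 0.003
```

>>> servo_tool --pt "-0.006 0.0 0.003 0 0 0 0"

```text
t: 2.95
eef_pos: [577.2, 374.3, 140.4]
tcp_rot: [3.13, -0.015, 2.974]
ft_force: [-42.0, -5.0, 35.5]
opening: 0.006
```

>>> servo_tool --pt "0.02 0 0 0 0 0 0" --pt "0.03 0 -0.02 0 0 0 0" --pt "0.03 -0.02 -0.03 0 0 0.5 50" --pt "0.02 -0.04 0 0 0 0.5 100" --pt "0.015 -0.041 0 0 0 0 100" --pt "0.015 -0.041 0 0 0 0 100" --pt "0.015 -0.041 0 0 0 0 100" --pt "0 0 0 0 0 0 100"

```text
t: 3.62
eef_pos: [397.7, 226.1, 191.8]
tcp_rot: [3.128, -0.015, 2.963]
ft_force: [1.1, 0.3, 0.7]
opening: 0.371
```

Run:
```python
from h import *
to([440.5,-125,190])
```

```text
t 3.62 p [397.7 226.1 191.8] rpy [ 3.128 -0.015  2.963] F [1.07 0.26 0.69] op 0.371
tool shift [-104.4 -337.9   -4.4]
```

>>> servo_tool --pt "-0.02 -0.041 0 0 0 0 100" --pt "-0.02 -0.041 0 0 0 0 100" --pt "-0.02 -0.041 0 0 0 0 100" --pt "-0.01 -0.041 0 0 0 0 100" --pt "-0.01 -0.041 0 0 0 0 100" --pt "-0.01 -0.041 0 0 0 0 100" --pt "-0.01 -0.041 0 0 0 0 100" --pt "-0.005 -0.03 0 0 0 0 100"

```text
t: 4.28
eef_pos: [442.0, -92.9, 189.8]
tcp_rot: [3.126, -0.004, 2.975]
ft_force: [0.0, -0.0, 0.3]
opening: 0.932
```

Run:
```python
from h import *
to([440.5,-125,150])
```

```text
t 4.28 p [442.  -92.9 189.8] rpy [ 3.126 -0.004  2.975] F [ 0.02 -0.03  0.27] op 0.932
tool shift [ -4.  -32.6  39.3]
```

>>> servo_tool --pt "-0.002 -0.016 0.02 -0.5 0 0.8 100" --pt "-0.002 -0.016 0.02 -0.4 0 0.8 100" --pt "0 0 0 0 0 0 100"

```text
t: 4.53
eef_pos: [441.2, -131.4, 149.6]
tcp_rot: [3.112, 0.002, 2.94]
ft_force: [-0.2, 0.9, -0.4]
opening: 0.998
```

Run:
```python
from h import *
to([440.5,-125,93]); s=env.read_camera("scene"); cv2.imwrite("pics/s4.png",cv2.resize(s["img"][130:280,120:310],None,fx=4,fy=4,interpolation=cv2.INTER_CUBIC))
p=env.state()["eef_pos"];print((proj(s,[p,[440.5,-125,115]])-[120,130])*4)
w=env.read_camera("wrist");cv2.imwrite("pics/w4.png",w["img"])
```

```text
t 4.53 p [ 441.2 -131.4  149.6] rpy [3.112e+00 2.000e-03 2.940e+00] F [-0.23  0.92 -0.38] op 0.998
tool shift [ 2.1  4.5 56.8]
[[208.86856486 213.99164241]
 [219.42343031 250.48512367]]
```

View pics/s4.png

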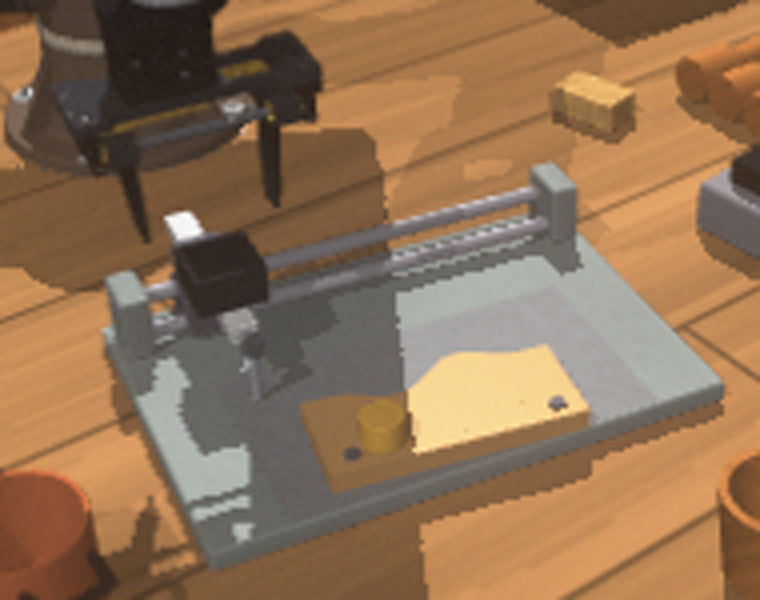

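The fingertips are at (147,240) and (278,205), either side of and above the socket at (222,252), which agrees with the prediction (219,250). I'm descending to pinch it.

>>> servo_tool --pt "0.0005 0.001 0.014 0.9 0 -0.2 100" --pt "0.0005 0.001 0.014 0.6 0 0 100" --pt "0.0005 0.001 0.014 0 0 0 100" --pt "0 0 0.01 0 0 0 100"

```text
t: 4.97
eef_pos: [444.2, -122.4, 104.2]
tcp_rot: [-3.141, 0.013, 2.951]
ft_force: [0.3, 0.8, -0.5]
opening: 1.0
```

Run:
```python
from h import *
to([440.5,-125,94])
```

```text
t 4.97 p [ 444.2 -122.4  104.2] rpy [-3.141  0.013  2.951] F [ 0.31  0.85 -0.49] op 1.0
tool shift [ 3.2 -3.2 10.2]
```

>>> servo_tool --pt "0.002 -0.002 0.006 0 -0.5 0 100" --pt "0 0 0.003 0 0 0 100"

```text
t: 5.13
eef_pos: [442.6, -121.2, 95.8]
tcp_rot: [-3.141, 0.023, 2.955]
ft_force: [0.6, 0.2, 0.3]
opening: 1.001
```

>>> servo_tool --pt "0 0 0 0 0 0 40" --pt "0 0 0 0 0 0 40" --pt "0 0 0 0 0 0 40" --pt "0 0 0 0 0 0 40" --pt "0 0 0 0 0 0 40"

```text
t: 5.55
eef_pos: [444.3, -118.9, 98.9]
tcp_rot: [-3.14, 0.027, 2.959]
ft_force: [-1.9, -1.4, -1.9]
opening: 0.709
```

Run:
```python
from h import *
to([440.5,-125,94])
```

```text
t 5.55 p [ 444.3 -118.9   98.9] rpy [-3.14   0.027  2.959] F [-1.89 -1.36 -1.94] op 0.709
tool shift [ 2.8 -6.6  4.9]
```

>>> servo_tool --pt "0.001 -0.003 0.003 0 0.6 0.2 40" --pt "0 -0.002 0.002 0 0.4 0 40" --pt "0 -0.001 0.001 0 0.2 0 40" --pt "0 0 0.001 0 0 0 40" --pt "0 0 0.0007 0 0 0 40"

```text
t: 5.97
eef_pos: [445.5, -126.8, 95.0]
tcp_rot: [-3.139, 0.013, 2.953]
ft_force: [-1.4, 2.3, 9.9]
opening: 0.584
```

Run:
```python
from h import *
to([440.5,-125,94])
```

```text
t 5.97 p [ 445.5 -126.8   95. ] rpy [-3.139  0.013  2.953] F [-1.45  2.35  9.94] op 0.584
tool shift [5.3 0.8 0.9]
```

The grip is on the socket: 0.584 of the stroke is 55.5 mm. Now a helper for the edge path in tracer axes.

```bash
cat >> h.py <<'E'
th,T0=-0.1941,np.array([520.1,-16.6]); RT=np.array([[np.cos(th),-np.sin(th)],[np.sin(th),np.cos(th)]])
loc=lambda p:(np.asarray(p)[:2]-T0)@RT
PX,PY,PYAW=55.,-3.5,-0.089
try: exec(open("cal.txt").read())   # measured: X0 (TCP local x at cross 0), Y0 (TCP-stylus y), PX..
except FileNotFoundError: pass
_y=np.linspace(-100,100,2001); _u=(_y+75)/150; _x=np.where((_u>0)&(_u<1),20*np.sin(2*np.pi*_u)*np.sin(np.pi*_u),0)/1.0
def contact(y):  # free stylus-axis x touching edge at tracer y
    a=PYAW; ex=PX+np.cos(a)*_x-np.sin(a)*_y; ey=PY+np.sin(a)*_x+np.cos(a)*_y
    d=16-(ey-y)**2; k=d>=0; return (ex[k]-np.sqrt(d[k])).min() if k.any() else np.nan
def cur(ys=()):
    s=st(); l=loc(s["eef_pos"]); f=s["ft_force"][:2]@RT
    cross=l[0]-X0; y=l[1]-Y0; press=cross+10-contact(y)
    print("loc",np.round(l,1),"cross %.1f y %.1f press %.1f"%(cross,y,press),"Floc",np.round(f,2))
    R=Ro.from_euler("xyz",s["tcp_rot"]).as_matrix()
    for q in ys:
        w=RT@np.array([contact(q)+7-10-cross, q-y]); print(q,np.round(R.T@np.r_[w,96-s["eef_pos"][2]],1))
E
python3 - <<'E'
from h import *
p=env.state()["eef_pos"]; print(loc(p), loc([440.5,-125]))
A,B=loc([546.3,-125.6]),loc([609,61.1]); print(A,B,-np.arctan2(B[0]-A[0],B[1]-A[1]))
E
echo "X0=-52.;Y0=0." > cal.txt; python3 -c "
from h import *
cur([-91]); print([round(contact(y),1) for y in (-91,-75,-31,0,31,75,84)])"
```

```text
[ -51.908937   -122.53258496] [ -57.19667142 -121.71795586]
[  46.73231054 -101.89961311] [72.24355674 93.38826751] -0.12989846326287324
t 5.97 p [ 445.5 -126.8   95. ] rpy [-3.139  0.013  2.953] F [-1.45  2.35  9.94] op 0.584
loc [ -51.9 -122.5] cross 0.1 y -122.5 press nan Floc [-1.87  2.02]
-91 [-40.3  31.3  -0.6]
[np.float64(43.2), np.float64(44.7), np.float64(63.8), np.float64(47.8), np.float64(38.8), np.float64(58.0), np.float64(58.8)]
```

>>> servo_tool --pt "0 0.008 0 0 0 0 40" --pt "0 0.008 0 0 0 0 40" --pt "0 0.008 0 0 0 0 40" --pt "0 0.006 0 0 0 0 40"

```text
t: 6.3
eef_pos: [451.3, -97.6, 95.0]
tcp_rot: [-3.138, 0.012, 2.951]
ft_force: [-1.4, -2.3, 5.9]
opening: 0.584
```

Run:
```python
from h import *
cur([-91])
s=env.read_camera("scene")
f=lambda p:loc(onz(s,(p[0]/4+120-.375,p[1]/4+130-.375),38))
for p in [(547,346),(302,402),(588,408),(333,477)]: print(np.round(f(p),1))
```

```text
t 6.3 p [451.3 -97.6  95. ] rpy [-3.138  0.012  2.951] F [-1.37 -2.3   5.89] op 0.584
loc [-51.9 -92.7] cross 0.1 y -92.7 press -32.9 Floc [-0.9  -2.53]
-91 [-40.1   1.6  -0.5]
[70.6 94.7]
[  49.4 -101.5]
[151.4  86.8]
[ 137. -111.]
```

>>> servo_tool --pt "-0.008 0.0005 0 0 0 0 40" --pt "-0.008 0.0005 0 0 0 0 40" --pt "-0.008 0.0005 0 0 0 0 40" --pt "-0.003 0 0 0 0 0 40" --pt "0 0 0 0 0 0 40"

```text
t: 6.77
eef_pos: [479.5, -97.8, 94.9]
tcp_rot: [-3.138, 0.008, 2.954]
ft_force: [-2.0, -1.4, 5.4]
opening: 0.584
```

>>> servo_tool --pt "-0.002 0 0 0 0 0 40" --pt "0 0 0 0 0 0 40"

```text
t: 6.93
eef_pos: [482.0, -98.3, 95.0]
tcp_rot: [-3.138, 0.009, 2.953]
ft_force: [-1.2, -1.4, 3.3]
opening: 0.585
```

>>> servo_tool --pt "-0.002 0 0 0 0 0 40" --pt "0 0 0 0 0 0 40"

```text
t: 7.1
eef_pos: [483.7, -98.6, 94.9]
tcp_rot: [-3.138, 0.008, 2.953]
ft_force: [-2.5, -0.1, 6.3]
opening: 0.585
```

```bash
echo "X0=-52.;Y0=0.;PX=57.;PYAW=-0.093" > cal.txt; python3 -c "
from h import *
cur([-91])"
```

```text
t 7.1 p [483.7 -98.6  94.9] rpy [-3.138  0.008  2.953] F [-2.46 -0.06  6.35] op 0.585
loc [-19.9 -87.5] cross 32.1 y -87.5 press -3.0 Floc [-2.4  -0.53]
-91 [-9.7 -3.6 -1. ]
```

>>> servo_tool --pt "-0.002 -0.002 0 0 0 0 40" --pt "0 -0.0015 0 0 0 0 40"

```text
t: 7.27
eef_pos: [484.3, -101.4, 94.9]
tcp_rot: [-3.14, 0.006, 2.953]
ft_force: [-2.8, 3.8, 6.7]
opening: 0.59
```

>>> servo_tool --pt "-0.002 0 0 0 0 0 40" --pt "0 0 0 0 0 0 40"

```text
t: 7.43
eef_pos: [485.4, -101.7, 94.9]
tcp_rot: [-3.14, 0.004, 2.953]
ft_force: [-4.1, -0.9, 4.8]
opening: 0.588
```

>>> servo_tool --pt "-0.002 0 0 0 0 0 40" --pt "0 0 0 0 0 0 40"

```text
t: 7.6
eef_pos: [486.5, -101.9, 94.9]
tcp_rot: [-3.14, 0.003, 2.953]
ft_force: [-4.2, -0.3, 5.8]
opening: 0.586
```

```bash
python3 -c "
from h import *
cur([-91])"
```

```text
t 7.6 p [ 486.5 -101.9   94.9] rpy [-3.140e+00  3.000e-03  2.953e+00] F [-4.24 -0.31  5.81] op 0.586
loc [-16.5 -90.2] cross 35.5 y -90.2 press 0.6 Floc [-4.1  -1.13]
-91 [-6.4 -0.9 -1.1]
```

>>> servo_tool --pt "-0.003 0 0 0 0 0 40" --pt "0 0 0 0 0 0 40"

```text
t: 7.77
eef_pos: [488.3, -102.2, 94.9]
tcp_rot: [-3.14, 0.001, 2.953]
ft_force: [-5.2, -1.1, 6.3]
opening: 0.588
```

>>> servo_tool --pt "-0.002 0 0 0 0 0 40" --pt "0 0 0 0 0 0 40"

```text
t: 7.93
eef_pos: [489.1, -102.3, 94.8]
tcp_rot: [-3.14, -0.001, 2.952]
ft_force: [-5.5, 0.1, 6.8]
opening: 0.589
```

>>> servo_tool --pt "-0.002 0 0 0 0 0 40" --pt "0 0 0 0 0 0 40"

```text
t: 8.1
eef_pos: [489.8, -102.5, 94.8]
tcp_rot: [-3.14, -0.003, 2.951]
ft_force: [-5.4, -0.7, 6.1]
opening: 0.587
```

```bash
python3 -c "
from h import *
cur([-91])
s=env.read_camera('scene'); cv2.imwrite('pics/s5.png',cv2.resize(s['img'][175:265,150:270],None,fx=6,fy=6,interpolation=cv2.INTER_CUBIC))"
```

```text
t 8.1 p [ 489.8 -102.5   94.8] rpy [-3.140e+00 -3.000e-03  2.951e+00] F [-5.35 -0.7   6.13] op 0.587
loc [-13.2 -90.1] cross 38.8 y -90.1 press 3.9 Floc [-5.12 -1.71]
-91 [-3.  -0.9 -1.2]
```

View pics/s5.png

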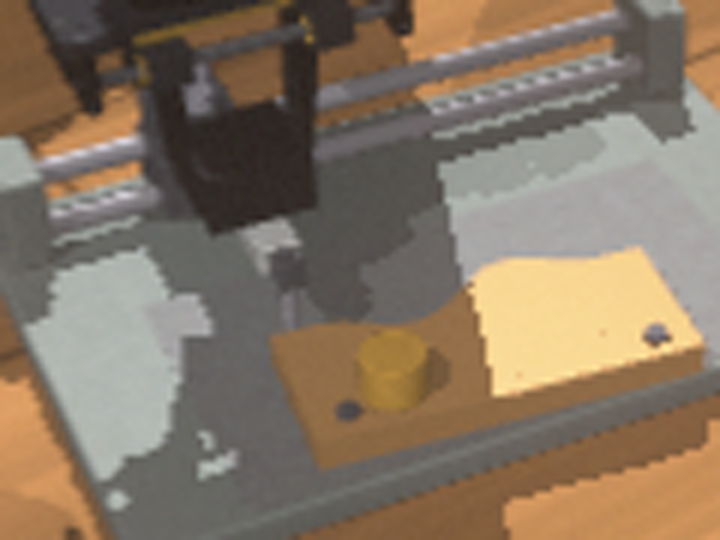

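The stylus pin touches the right-hand flat at (290,320), and the measured force agrees with about 4 mm of press. I'm starting to trace.

```bash
echo "X0=-52.;Y0=0.;PX=56.5;PYAW=-0.093" > cal.txt
cat >> h.py <<'E'
def nxt(n=6,d=4.):
    s=env.state(); l=loc(s["eef_pos"]); y=l[1]-Y0; cur()
    f=-(s["ft_force"][:2]@RT)[0]; c=l[0]-X0; print("press by force %.1f"%((f-1.5-c/90-1.4)/.35))
    R=Ro.from_euler("xyz",s["tcp_rot"]).as_matrix(); last=np.r_[c,y]
    for i in range(n):
        q=y+d*(i+1); g=np.array([contact(q)+7-10,q]); w=RT@(g-last); last=g; print(round(q,1),np.round(R.T@np.r_[w,0],1)[:2],end="; ")
E
python3 -c "
from h import *
nxt()"
```

```text
t 8.15 p [ 489.6 -102.4   94.8] rpy [-3.140e+00 -3.000e-03  2.951e+00] F [-5.89 -1.    5.48] op 0.588
loc [-13.4 -90.1] cross 38.6 y -90.1 press 4.2 Floc [-5.58 -2.11]
press by force 6.4
-86.1 [-3.2  4. ]; -82.1 [-0.4  4. ]; -78.1 [-0.4  4. ]; -74.1 [-0.6  4. ]; -70.1 [-1.1  4. ]; -66.1 [-1.6  4. ];
```

>>> servo_tool --pt "-0.003 0.001 0 0 0 0 40" --pt "-0.0018 0.004 0 0 0 0 40" --pt "-0.0014 0.004 0 0 0 0 40" --pt "-0.0014 0.004 0 0 0 0 40"

```text
t: 8.48
eef_pos: [496.0, -91.6, 94.7]
tcp_rot: [-3.14, -0.009, 2.949]
ft_force: [-7.8, -3.5, 6.7]
opening: 0.586
```

```bash
python3 -c "
from h import *
nxt()"
```

```text
t 8.48 p [496.  -91.6  94.7] rpy [-3.14  -0.009  2.949] F [-7.79 -3.51  6.73] op 0.586
loc [ -9.2 -78.2] cross 42.8 y -78.2 press 7.3 Floc [-6.97 -4.95]
press by force 10.3
-74.2 [-0.3  4. ]; -70.2 [-1.1  4. ]; -66.2 [-1.6  4. ]; -62.2 [-2.  4.]; -58.2 [-2.4  4. ]; -54.2 [-2.6  4. ];
```

>>> servo_tool --pt "-0.0006 0.004 0 0 0 0 40" --pt "-0.0018 0.004 0 0 0 0 40" --pt "-0.0024 0.004 0 0 0 0 40" --pt "-0.0028 0.004 0 0 0 0 40"

```text
t: 8.82
eef_pos: [503.1, -76.7, 94.7]
tcp_rot: [-3.139, -0.015, 2.948]
ft_force: [-6.9, -0.8, 7.6]
opening: 0.586
```

```bash
echo "X0=-52.;Y0=0.;PX=55.5;PYAW=-0.093" > cal.txt; python3 -c "
from h import *
nxt()"
```

```text
t 8.82 p [503.1 -76.7  94.7] rpy [-3.139 -0.015  2.948] F [-6.94 -0.82  7.59] op 0.586
loc [ -5.1 -62.3] cross 46.9 y -62.3 press 7.2 Floc [-6.66 -2.14]
press by force 9.2
-58.3 [-2.1  4. ]; -54.3 [-2.6  4. ]; -50.3 [-2.6  4. ]; -46.3 [-2.4  4. ]; -42.3 [-2.1  4. ]; -38.3 [-1.5  4. ];
```

>>> servo_tool --pt "-0.0022 0.004 0 0 0 0 40" --pt "-0.003 0.004 0 0 0 0 40" --pt "-0.0032 0.004 0 0 0 0 40" --pt "-0.003 0.004 0 0 0 0 40"

```text
t: 9.15
eef_pos: [514.5, -62.2, 94.6]
tcp_rot: [-3.139, -0.021, 2.947]
ft_force: [-6.0, -1.8, 6.9]
opening: 0.586
```

```bash
python3 -c "
from h import *
nxt()"
```

```text
t 9.15 p [514.5 -62.2  94.6] rpy [-3.139 -0.021  2.947] F [-5.97 -1.82  6.94] op 0.586
loc [  3.3 -45.8] cross 55.3 y -45.8 press 5.4 Floc [-5.5  -2.94]
press by force 5.7
-41.8 [-3.6  4. ]; -37.8 [-1.5  4. ]; -33.8 [-0.8  4. ]; -29.8 [0. 4.]; -25.8 [0.8 4. ]; -21.8 [1.4 4. ];
```

>>> servo_tool --pt "-0.0036 0.004 0 0 0 0 40" --pt "-0.0024 0.004 0 0 0 0 40" --pt "-0.0015 0.004 0 0 0 0 40" --pt "-0.0006 0.004 0 0 0 0 40"

```text
t: 9.48
eef_pos: [522.9, -47.6, 94.5]
tcp_rot: [-3.138, -0.027, 2.946]
ft_force: [-7.4, -5.3, 7.6]
opening: 0.584
```

```bash
python3 -c "
from h import *
nxt()"
```

```text
t 9.48 p [522.9 -47.6  94.5] rpy [-3.138 -0.027  2.946] F [-7.44 -5.28  7.59] op 0.584
loc [  8.7 -29.9] cross 60.7 y -29.9 press 6.6 Floc [-6.28 -6.62]
press by force 7.7
-25.9 [0.3 4. ]; -21.9 [1.4 4. ]; -17.9 [1.9 4. ]; -13.9 [2.3 4. ]; -9.9 [2.6 4. ]; -5.9 [2.7 4. ];
```

>>> servo_tool --pt "0.0 0.004 0 0 -0.15 0 40" --pt "0.0007 0.004 0 0 -0.15 0 40" --pt "0.0014 0.004 0 0 -0.15 0 40" --pt "0.0018 0.004 0 0 -0.15 0 40"

```text
t: 9.82
eef_pos: [519.2, -32.2, 94.7]
tcp_rot: [-3.136, -0.021, 2.946]
ft_force: [-7.2, -7.9, 7.0]
opening: 0.586
```

```bash
python3 -c "
from h import *
nxt()"
```

```text
t 9.82 p [519.2 -32.2  94.7] rpy [-3.136 -0.021  2.946] F [-7.21 -7.87  6.98] op 0.586
loc [  2.1 -15.4] cross 54.1 y -15.4 press 5.6 Floc [-5.55 -9.11]
press by force 5.9
-11.4 [1.1 4. ]; -7.4 [2.7 4. ]; -3.4 [2.8 4. ]; 0.6 [2.7 4. ]; 4.6 [2.5 4. ]; 8.6 [2.2 4. ];
```

>>> servo_tool --pt "0.0003 0.004 0 0 -0.15 0 40" --pt "0.0018 0.004 0 0 -0.15 0 40" --pt "0.0019 0.004 0 0 -0.15 0 40" --pt "0.0018 0.004 0 0 -0.15 0 40"

```text
t: 10.15
eef_pos: [512.6, -16.9, 94.7]
tcp_rot: [-3.133, -0.017, 2.944]
ft_force: [-7.2, -8.2, 7.8]
opening: 0.59
```

```bash
python3 -c "
from h import *
nxt()"
```

```text
t 10.15 p [512.6 -16.9  94.7] rpy [-3.133 -0.017  2.944] F [-7.21 -8.21  7.78] op 0.59
loc [-7.3 -1.7] cross 44.7 y -1.7 press 5.3 Floc [-5.49 -9.45]
press by force 6.0
2.3 [0.9 4. ]; 6.3 [2.4 4. ]; 10.3 [2.1 4. ]; 14.3 [1.7 4. ]; 18.3 [1.2 4. ]; 22.3 [0.7 4. ];
```

>>> servo_tool --pt "0.0002 0.0042 0 0 -0.15 0 40" --pt "0.0013 0.0042 0 0 -0.15 0 40" --pt "0.0011 0.0042 0 0 -0.15 0 40" --pt "0.0006 0.0042 0 0 -0.15 0 40"

```text
t: 10.48
eef_pos: [508.3, -1.1, 94.6]
tcp_rot: [-3.13, -0.014, 2.943]
ft_force: [-5.7, -5.6, 8.3]
opening: 0.586
```

```bash
python3 -c "
from h import *
nxt()"
```

```text
t 10.48 p [508.3  -1.1  94.6] rpy [-3.13  -0.014  2.943] F [-5.7  -5.55  8.34] op 0.586
loc [-14.6  13. ] cross 37.4 y 13.0 press 6.2 Floc [-4.52 -6.55]
press by force 3.4
17.0 [0.5 4. ]; 21.0 [0.8 4. ]; 25.0 [0.3 4. ]; 29.0 [-0.3  4. ]; 33.0 [-0.8  4. ]; 37.0 [-1.4  4. ];
```

>>> servo_tool --pt "-0.0012 0.004 0 0 -0.15 0 40" --pt "-0.0008 0.004 0 0 -0.15 0 40" --pt "-0.0011 0.004 0 0 0 0 40"

```text
t: 10.73
eef_pos: [509.9, 10.0, 94.6]
tcp_rot: [-3.129, -0.016, 2.942]
ft_force: [-6.1, -2.9, 9.5]
opening: 0.587
```

```bash
python3 -c "
from h import *
nxt()"
```

```text
t 10.73 p [509.9  10.   94.6] rpy [-3.129 -0.016  2.942] F [-6.08 -2.93  9.47] op 0.587
loc [-15.1  24.1] cross 36.9 y 24.1 press 8.0 Floc [-5.4  -4.04]
press by force 6.0
28.1 [0.9 4. ]; 32.1 [-0.7  4. ]; 36.1 [-1.3  4. ]; 40.1 [-1.8  4. ]; 44.1 [-2.2  4. ]; 48.1 [-2.5  4. ];
```

>>> servo_tool --pt "-0.0011 0.004 0 0 0 0 40" --pt "-0.0017 0.004 0 0 -0.15 0 40" --pt "-0.0022 0.004 0 0 -0.15 0 40"

```text
t: 10.98
eef_pos: [513.9, 21.4, 94.6]
tcp_rot: [-3.129, -0.017, 2.941]
ft_force: [-6.8, -1.5, 9.3]
opening: 0.586
```

```bash
echo "X0=-52.;Y0=0.;PX=56.7;PYAW=-0.093" > cal.txt; python3 -c "
from h import *
nxt()"
```

```text
t 10.98 p [513.9  21.4  94.6] rpy [-3.129 -0.017  2.941] F [-6.85 -1.52  9.34] op 0.586
loc [-13.4  36.1] cross 38.6 y 36.1 press 6.4 Floc [-6.42 -2.81]
press by force 8.8
40.1 [-2.3  4. ]; 44.1 [-2.2  4. ]; 48.1 [-2.4  4. ]; 52.1 [-2.6  4. ]; 56.1 [-2.5  4. ]; 60.1 [-2.2  4. ];
```

>>> servo_tool --pt "-0.0026 0.004 0 0 -0.15 0 40" --pt "-0.003 0.004 0 0 -0.15 0 40" --pt "-0.0032 0.004 0 0 -0.15 0 40"

```text
t: 11.23
eef_pos: [522.0, 32.5, 94.6]
tcp_rot: [-3.13, -0.015, 2.941]
ft_force: [-7.3, -1.0, 9.3]
opening: 0.589
```

```bash
python3 -c "
from h import *
nxt()"
```

```text
t 11.23 p [522.   32.5  94.6] rpy [-3.13  -0.015  2.941] F [-7.34 -1.03  9.3 ] op 0.589
loc [-7.6 48.5] cross 44.4 y 48.5 press 5.5 Floc [-7.   -2.42]
press by force 10.3
52.5 [-4.1  4. ]; 56.5 [-2.5  4. ]; 60.5 [-2.2  4. ]; 64.5 [-1.8  4. ]; 68.5 [-1.2  4. ]; 72.5 [-0.5  4. ];
```

```bash
echo "X0=-52.;Y0=0.;PX=56.;PY=-1.5;PYAW=-0.093" > cal.txt; python3 -c "
from h import *
nxt()"
```

```text
t 11.23 p [522.   32.5  94.6] rpy [-3.13  -0.015  2.941] F [-7.34 -1.03  9.3 ] op 0.589
loc [-7.6 48.5] cross 44.4 y 48.5 press 7.5 Floc [-7.   -2.42]
press by force 10.3
52.5 [-2.1  4. ]; 56.5 [-2.6  4. ]; 60.5 [-2.4  4. ]; 64.5 [-2.  4.]; 68.5 [-1.5  4. ]; 72.5 [-0.9  4. ];
```

>>> servo_tool --pt "-0.0022 0.004 0 0 -0.15 0 40" --pt "-0.003 0.004 0 0 -0.15 0 40" --pt "-0.003 0.004 0 0 -0.15 0 40"

```text
t: 11.48
eef_pos: [529.9, 43.7, 94.6]
tcp_rot: [-3.13, -0.012, 2.941]
ft_force: [-6.9, -0.5, 8.2]
opening: 0.587
```

```bash
python3 -c "
from h import *
nxt()"
```

```text
t 11.48 p [529.9  43.7  94.6] rpy [-3.13  -0.012  2.941] F [-6.87 -0.46  8.18] op 0.587
loc [-2.  61.1] cross 50.0 y 61.1 press 5.2 Floc [-6.66 -1.78]
press by force 9.1
65.1 [-3.7  4. ]; 69.1 [-1.4  4. ]; 73.1 [-0.8  4. ]; 77.1 [-0.4  4. ]; 81.1 [-0.3  4. ]; 85.1 [-0.3  4. ];
```

>>> servo_tool --pt "-0.0027 0.004 0 0 0 0 40" --pt "-0.0023 0.004 0 0 0 0 40" --pt "-0.0017 0.004 0 0 0 0 40"

```text
t: 11.73
eef_pos: [536.3, 54.9, 94.5]
tcp_rot: [-3.13, -0.018, 2.941]
ft_force: [-7.5, -2.5, 7.5]
opening: 0.585
```

```bash
python3 -c "
from h import *
nxt()"
```

```text
t 11.73 p [536.3  54.9  94.5] rpy [-3.13  -0.018  2.941] F [-7.52 -2.53  7.52] op 0.585
loc [ 2.1 73.3] cross 54.1 y 73.3 press 5.1 Floc [-6.89 -3.93]
press by force 9.7
77.3 [-2.2  4. ]; 81.3 [-0.3  4. ]; 85.3 [-0.3  4. ]; 89.3 [-0.3  4. ]; 93.3 [-0.3  4. ]; 97.3 [-0.3  4. ];
```

>>> servo_tool --pt "-0.0012 0.004 0 0 0 0 40" --pt "-0.0012 0.003 0 0 0 0 40" --pt "-0.0012 0.002 0 0 0 0 40" --pt "-0.001 0.0005 0 0 0 0 40"

```text
t: 12.07
eef_pos: [539.3, 64.4, 94.5]
tcp_rot: [-3.13, -0.024, 2.941]
ft_force: [-6.3, -2.9, 6.8]
opening: 0.588
```

```bash
python3 -c "
from h import *
nxt()
s=env.read_camera('scene'); cv2.imwrite('pics/s6.png',cv2.resize(s['img'][160:260,180:310],None,fx=5.5,fy=5.5,interpolation=cv2.INTER_CUBIC))"
```

```text
t 12.07 p [539.3  64.4  94.5] rpy [-3.13  -0.024  2.941] F [-6.3  -2.95  6.75] op 0.588
loc [ 3.2 83.1] cross 55.2 y 83.1 press 5.4 Floc [-5.61 -4.11]
press by force 6.0
87.1 [-2.  4.]; 91.1 [-0.3  4. ]; 95.1 [-0.3  4. ]; 99.1 [-0.4  4. ]; 103.1 [nan nan]; 107.1 [nan nan];
```

View pics/s6.png

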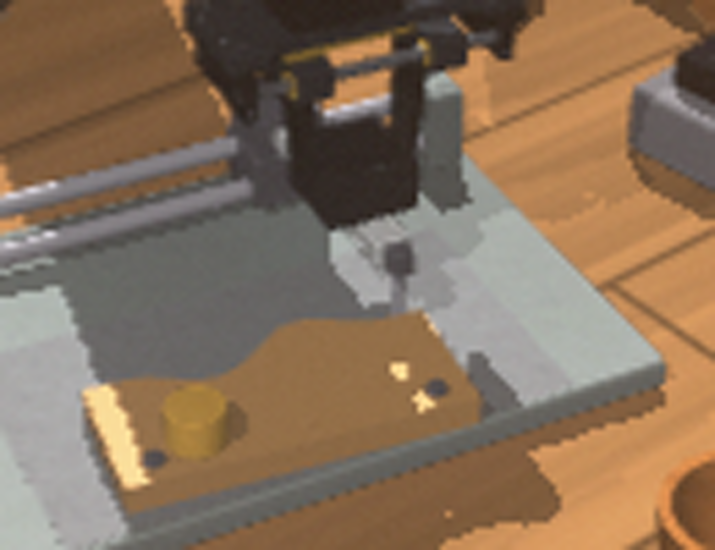

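The stylus pin is at (400,300) on the left flat, about 13 mm short of the corner at (425,313), so near the flat's middle. The weight is undisturbed. I'm drawing the bar back.

>>> servo_tool --pt "0.008 0 0 0 0 0 40" --pt "0.008 0 0 0 0 0 40" --pt "0.008 0 0 0 0 0 40" --pt "0.007 0 0 0 0 0 40" --pt "0.006 0 0 0 0 0 40" --pt "0.004 0 0 0 0 0 40" --pt "0 0 0 0 0 0 40"

```text
t: 12.7
eef_pos: [494.7, 73.5, 94.8]
tcp_rot: [-3.131, -0.024, 2.941]
ft_force: [-3.0, -2.0, -1.0]
opening: 0.588
```

```bash
python3 -c "
from h import *
cur()"
```

```text
t 12.7 p [494.7  73.5  94.8] rpy [-3.131 -0.024  2.941] F [-2.95 -2.04 -1.03] op 0.588
loc [-42.3  83.5] cross 9.7 y 83.5 press -40.2 Floc [-2.5  -2.57]
```

>>> servo_tool --pt "0.004 0 0 0 0 0 40" --pt "0.004 0 0 0 0 0 40" --pt "0 0 0 0 0 0 40" --pt "0 0 0.0005 0 0 0 90" --pt "0 0 0.0005 0 0 0 90" --pt "0 0 0.0005 0 0 0 90" --pt "0 0 0 0 0 0 90" --pt "0 0 0 0 0 0 90"

```text
t: 13.37
eef_pos: [487.2, 75.3, 93.4]
tcp_rot: [-3.131, -0.023, 2.94]
ft_force: [-0.9, -0.5, -0.4]
opening: 0.868
```

```bash
python3 -c "
from h import *
cur()"
```

```text
t 13.37 p [487.2  75.3  93.4] rpy [-3.131 -0.023  2.94 ] F [-0.95 -0.47 -0.36] op 0.868
loc [-50.   83.9] cross 2.0 y 83.9 press -48.0 Floc [-0.84 -0.65]
```

>>> servo_tool --pt "0 0 -0.015 0 0 0 90" --pt "0 0 -0.03 0 0 0 90" --pt "0 0 -0.03 0 0 0 50" --pt "-0.005 0.01 -0.03 0 0 0 0" --pt "-0.015 0.035 0 0 0 0 0" --pt "-0.015 0.04 0 0 0 0 0" --pt "-0.015 0.04 0 0 0 0 0" --pt "-0.015 0.04 0 0 0 0 0"

```text
t: 14.03
eef_pos: [585.5, 220.7, 201.7]
tcp_rot: [-3.131, -0.023, 2.932]
ft_force: [-0.1, -1.4, 0.2]
opening: 0.539
```

```bash
python3 -c "
from h import *
to([645,372,200])"
```

```text
t 14.03 p [585.5 220.7 201.7] rpy [-3.131 -0.023  2.932] F [-0.06 -1.45  0.19] op 0.539
tool shift [-26.8 160.3  -0.5]
```

>>> servo_tool --pt "-0.012 0.036 0 0 0 0 0" --pt "-0.01 0.036 0 0 0 0 0" --pt "-0.005 0.036 0 0 0 0 0" --pt "0 0.03 0 0 0 0 0" --pt "0 0.006 0 0 0 0 0" --pt "0 0 0 0 0 0 0"

```text
t: 14.53
eef_pos: [646.0, 369.5, 196.8]
tcp_rot: [-3.132, -0.023, 2.936]
ft_force: [0.8, 0.2, 0.7]
opening: 0.115
```

```bash
python3 -c "
from h import *
to([645,372,131])
s=env.read_camera('scene'); cv2.imwrite('pics/s7.png',cv2.resize(s['img'][100:280,150:390],None,fx=3.3,fy=3.3,interpolation=cv2.INTER_CUBIC))"
```

```text
t 14.53 p [646.  369.5 196.8] rpy [-3.132 -0.023  2.936] F [0.81 0.18 0.66] op 0.115
tool shift [-0.   2.8 65.8]
```

View pics/s7.png

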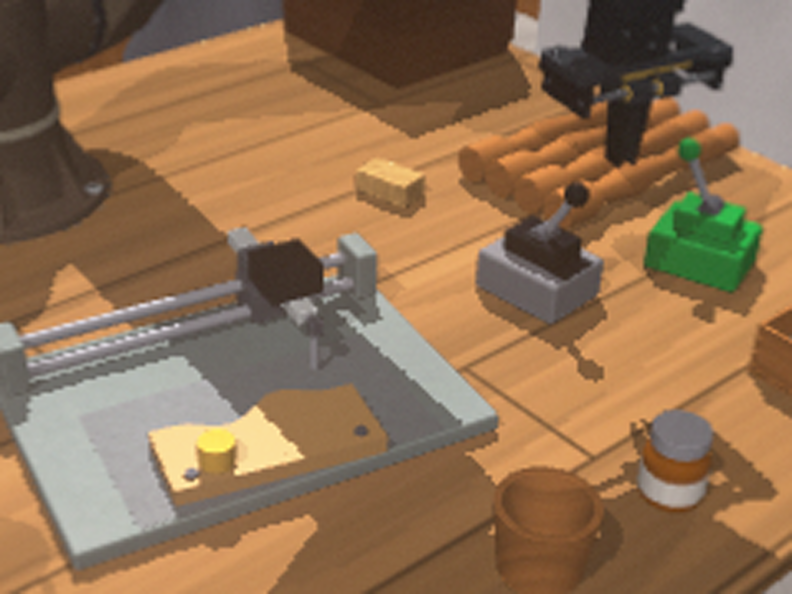

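The carriage is at the left end at (280,270), with the bar retracted and the stylus free. The lever is on, with its ball at (576,194), and the fingers are beyond it. I'm going down and pushing it back.

>>> servo_tool --pt "0 0 0.025 0 0 0 0" --pt "0 0 0.025 0 0 0 0" --pt "0 0 0.014 0 0 0 0" --pt "0 0 0.001 0 0 0 0"

```text
t: 14.92
eef_pos: [644.2, 364.0, 131.9]
tcp_rot: [-3.133, -0.021, 2.933]
ft_force: [-0.6, -0.4, -0.3]
opening: 0.006
```

```bash
python3 -c "
from h import *
to([548,362,133])"
```

```text
t 14.92 p [644.2 364.  131.9] rpy [-3.133 -0.021  2.933] F [-0.63 -0.39 -0.32] op 0.006
tool shift [ 93.7 -21.9   1. ]
```

>>> servo_tool --pt "0.008 0.005 0.001 0 0 0 0" --pt "0.012 0.0 0.001 0 0 0 0" --pt "0.012 -0.003 0.001 0 0 0 0" --pt "0.012 -0.004 0.001 0 0 0 0" --pt "0.012 -0.004 0.001 0 0 0 0" --pt "0.012 -0.004 0.001 0 0 0 0" --pt "0.01 -0.004 0.001 0 0 0 0"

```text
t: 15.5
eef_pos: [565.0, 363.4, 135.0]
tcp_rot: [-3.14, -0.01, 2.926]
ft_force: [1.3, 0.2, -0.8]
opening: 0.004
```

```bash
python3 -c "
from h import *
to([549,362,133])"
```

```text
t 15.5 p [565.  363.4 135. ] rpy [-3.14  -0.01   2.926] F [ 1.27  0.19 -0.84] op 0.004
tool shift [15.3 -4.7  2.1]
```

>>> servo_tool --pt "0.005 -0.001 0.001 0 0 0 0" --pt "0.004 -0.001 0.001 0 0 0 0"

```text
t: 15.67
eef_pos: [554.7, 363.1, 136.2]
tcp_rot: [3.141, -0.007, 2.926]
ft_force: [0.3, -0.1, -1.3]
opening: 0.006
```

>>> servo_tool --pt "0.003 -0.001 0.001 0 0 0 0" --pt "0.002 0 0.001 0 0 0 0"

```text
t: 15.83
eef_pos: [550.5, 363.1, 136.0]
tcp_rot: [3.139, -0.003, 2.926]
ft_force: [9.8, -4.7, 1.3]
opening: 0.006
```

>>> servo_tool --pt "0.002 0 0.001 0 0 0 0"

```text
t: 15.92
eef_pos: [550.5, 363.3, 136.0]
tcp_rot: [3.138, 0.002, 2.926]
ft_force: [10.0, -5.6, 2.8]
opening: 0.011
```

The end stop is felt at about 10 N. I'm backing off and lifting away.

>>> servo_tool --pt "-0.02 0 0 0 0 0 0" --pt "-0.03 0 0 0 0 0 0" --pt "-0.015 0 -0.03 0 0 0 0" --pt "0 0 -0.04 0 0 0 0" --pt "0 0 -0.03 0 0 0 0" --pt "0 0 0 0 0 0 0" --pt "0 0 0 0 0 0 0"

```text
t: 16.5
eef_pos: [617.5, 347.6, 239.1]
tcp_rot: [3.14, -0.001, 2.924]
ft_force: [0.1, -0.1, -0.2]
opening: 0.008
```

```bash
python3 -c "
from h import *
st()
s=env.read_camera('scene'); cv2.imwrite('pics/s8.png',cv2.resize(s['img'][100:280,150:390],None,fx=3.3,fy=3.3,interpolation=cv2.INTER_CUBIC))"
```

```text
t 16.5 p [617.5 347.6 239.1] rpy [ 3.140e+00 -1.000e-03  2.924e+00] F [ 0.11 -0.05 -0.17] op 0.008
```

View pics/s8.png

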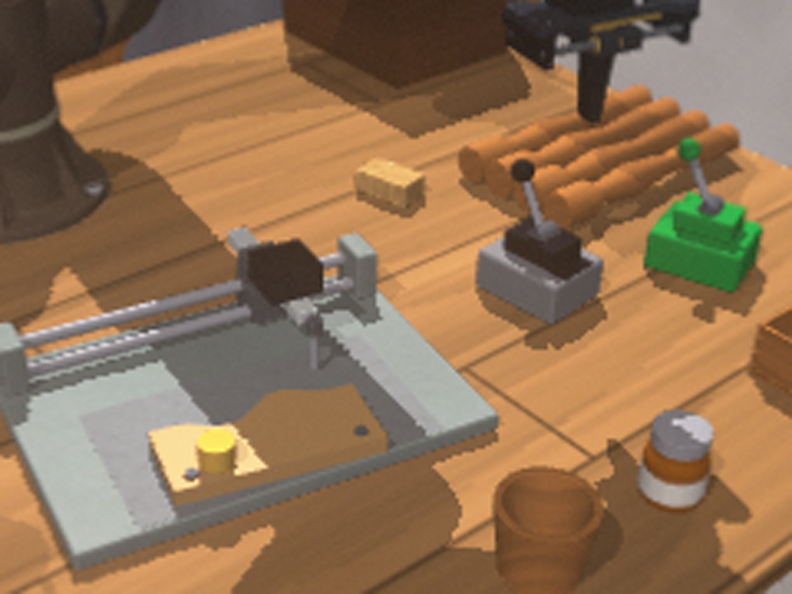

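The lever is back to off, with the ball at (522,170). The carriage is at the left end with the bar retracted, the weight and pots have not moved, and the robot is clear.

```bash
python3 -c "
from cell import env
print(env.job_done())"
```

```text
the job is handed in; nothing more can be done
None
```

I ran the job in the order asked and handed it in at about 16.5 s; no verdict is reported. I threw the grey recorder's lever on, feeling its end stop, then pinched the socket and pressed the stylus onto the right-hand flat. From there I traced to the middle of the left-hand flat, drew the bar back, let go, and threw the lever off, again to its stop.

**Last checks:** In the final scene picture the lever is off, the carriage is at the left end with the bar retracted, and the brass weight and pots stand where they were. The robot is touching nothing, with wrist force near 0.

**Press during the trace:** I had no direct reading of the stylus, only two estimates taken between moves. They stayed within 3–10 mm of the 14 mm travel but disagreed in places:

| Where | From geometry (mm) | From force (mm) |
|---|---|---|
| Just before the hump (lowest by force) | 6.2 | 3.4 |
| Rise after the hump (highest by force) | 5.5–7.5 (before and after I refitted the edge) | 10.3 |
| Left-hand flat, at the end | 5.4 | 6.0 |

I put the gap down to sliding friction and 1–2 mm of error in the edge position. I saw no sign of the stylus coming off or bottoming out.

**Peak force:** The hardest push was at the lever's "on" stop, about 79 N at the wrist through the fingertips. That is below the 120 N wrist limit, and as far as I could tell the gripper's body pressed on nothing.

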